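# Hang up the full wire canister

### The job

Two look-alike closed wire canisters stand on the bench: one is full of wire, the other nearly empty, and only their weight tells which. Gently hang the full one by its hook over the bar of the black rail stand, hanging freely clear of the uprights, and leave the nearly empty one standing upright on the bench where it was (you may lift it and put it back). Do not tip the canisters over or disturb the spray can, the carton and the tape roll.

Things in the scene. Friction and masses are not known exactly. Their poses are not given: they have to be found in the camera images.
- canister_a: closed blue drum, white band, black lid, 84 mm across and 75 mm high; on the lid a hook of flat steel with an orange grip block on top, 177 mm high in all. Origin: centre of the underside, z up; the hook's mouth faces +x. The two canisters look alike; one holds a full spool, one a bare spool. The full one weighs 1.5 to 2.7 times as much as the other (0.25 to 0.75 kg).
- canister_b: closed blue drum, white band, black lid, 84 mm across and 75 mm high; on the lid a hook of flat steel with an orange grip block on top, 177 mm high in all. Origin: centre of the underside, z up; the hook's mouth faces +x. The two canisters look alike; one holds a full spool, one a bare spool. The full one weighs 1.5 to 2.7 times as much as the other (0.25 to 0.75 kg).
- canister_a_seat (a point): point inside the hook, on the canister's axis 136 mm up: the bar's axis lies here when hung. Hook 24 mm wide (y), 6 mm thick: stem at x -20 to -14 mm, bend over it (underside 145 mm up), lip at x +14 to +20 mm that ends 120 mm up. Mouth on the +x side: 45 mm high, between lid (75 mm up) and lip end; inside 28 mm wide.
- canister_b_seat (a point): point inside the hook, on the canister's axis 136 mm up: the bar's axis lies here when hung. Hook 24 mm wide (y), 6 mm thick: stem at x -20 to -14 mm, bend over it (underside 145 mm up), lip at x +14 to +20 mm that ends 120 mm up. Mouth on the +x side: 45 mm high, between lid (75 mm up) and lip end; inside 28 mm wide.
- canister_a_grip (a point): middle of the orange grip block, on the axis 164 mm above the underside; block 40 mm (x) by 24 mm (y) by 26 mm high (151 to 177 mm up). Axes as the canister's.
- canister_b_grip (a point): middle of the orange grip block, on the axis 164 mm above the underside; block 40 mm (x) by 24 mm (y) by 26 mm high (151 to 177 mm up). Axes as the canister's.
- rail: fixed stand: a round steel bar, 18 mm thick and 280 mm long, along the stand's y axis, its axis 180 mm above the bench, between two black uprights 40 mm deep (x), 12 mm thick, 195 mm high, with flat feet 120 by 50 by 8 mm. Nothing lies under the bar. Origin on the bench below the bar's middle.
- rail_mid (a point): middle of the bar, on its axis; y along the bar, z up; x level across the bar, pointing away from the robot.
- spray_can: standing spray can, 56 mm across, 150 mm high, loose; origin: centre of the underside. Leave alone.
- carton: cardboard carton 90 x 130 x 70 mm high, loose; origin: centre of the underside. Leave alone.
- tape_roll: red roll of tape lying flat, 100 mm across, 24 mm high, loose; origin: centre of the underside. Leave alone.

How it is judged (in metres and radians):
At the end, for the whole second after the job is handed in: The full canister hangs at rest by its hook, upright within 0.2 rad, over 4.5 N on the rail, its seat point within 14 mm across, 12 mm in height and 115 mm along the bar of the bar's middle; the other stands still and upright on the bench within 60 mm of its start (((x of canister_a_seat in the frame of rail_mid between -0.014 and 0.014 m and y of canister_a_seat in the frame of rail_mid between -0.115 and 0.115 m and z of canister_a_seat in the frame of rail_mid between -0.012 and 0.012 m and contact force between canister_a and rail above 4.5 N and angle between canister_a's own z axis and vertical below 0.2 rad and linear speed of canister_a below 0.05 m/s and height (world z) of canister_b below 0.008 m and angle between canister_b's own z axis and vertical below 0.08 rad and distance of canister_b from where it was at the start of the episode below 0.06 m and linear speed of canister_b below 0.03 m/s) or (x of canister_b_seat in the frame of rail_mid between -0.014 and 0.014 m and y of canister_b_seat in the frame of rail_mid between -0.115 and 0.115 m and z of canister_b_seat in the frame of rail_mid between -0.012 and 0.012 m and contact force between canister_b and rail above 4.5 N and angle between canister_b's own z axis and vertical below 0.2 rad and linear speed of canister_b below 0.05 m/s and height (world z) of canister_a below 0.008 m and angle between canister_a's own z axis and vertical below 0.08 rad and distance of canister_a from where it was at the start of the episode below 0.06 m and linear speed of canister_a below 0.03 m/s))); the robot touches nothing.
It fails at once if the spray can pushed more than 40 mm or tipped over (distance of spray_can from where it was at the start of the episode above 0.04 m or angle between spray_can's own z axis and vertical above 0.5 rad).
It fails at once if the carton pushed more than 40 mm or tipped over (distance of carton from where it was at the start of the episode above 0.04 m or angle between carton's own z axis and vertical above 0.5 rad).
It fails at once if the tape roll pushed more than 40 mm or tipped over (distance of tape_roll from where it was at the start of the episode above 0.04 m or angle between tape_roll's own z axis and vertical above 0.5 rad).
It fails at once if a canister tipped over (more than 0.7 rad) (angle between any of canister_a, canister_b's own z axis and vertical above 0.7 rad).
It fails at once if a canister slammed on the rail (over 40 N) (contact force between any of canister_a, canister_b and rail above 40 N).
It also fails if it takes over 72 s, if anything falls off the work surface, if the arm or the gripper's body presses on something with over 40 N, if the wrist force passes 120 N, or if a joint passes its speed limit or range.

### The arm

A 6-joint arm with a two-finger parallel gripper is mounted at the origin on the work surface. World frame = base frame: x ahead of the robot, y to its left, z up, the work surface at z = 0. Lengths are in mm, angles in degrees, forces in N, time in s.
With the tool pointing down it reaches from about 350 to 850 mm from the base axis. Payload 8.1 kg.
Tool frame: the origin (TCP) lies midway between the tips of the shut fingers; the grasp point (between the pads) lies 19 mm behind it (r.pinch_z is the distance from the TCP to the grasp point, in mm); z points along the fingers, y is the line along which they close (so a half turn about z gives the same grasp; the last joint's range is limited). The gripper opens to 85 mm and grips with 20 to 120 N. Pads are 22 mm wide; open, the fingers measure 114 mm over their backs; the gripper's body (76 mm by 85 mm) begins 54 mm behind the grasp point. The pads swing forward as they close: fully open they stand 13 mm farther back than shut.
Start: joints at [67.529, 7.471, 85.268, -0, 87.261, -4.893], TCP at [181.184, 571.994, 231.292] pointing down, gripper open.
Joint ranges: [-169.43, 169.43], [-51.17, 129.36], [1.28, 143.12], [-76.62, 256.62], [0, 156.53], [-152.29, 152.29]. Speed limits (degrees/s): [136.94, 136.94, 159.86, 180, 180, 180].

### API

Orientations are given as [roll, pitch, yaw] about the fixed x, y, z axes, in that order (R = Rz(yaw) Ry(pitch) Rx(roll)).
In Python, from bench import r gives the robot as it stands.
- The arm moves only by the shell command python3 -m jog 'ROWS' [OPENING] [FORCE]. ROWS is JSON, one flat list of numbers, 6 for each row, row after row: the shift along the tool's x, y, z in m, then the turn, a rotation vector about the tool's x, y, z in rad. A call has 1 to 8 rows; each row is the pose to reach, as a shift and turn from the pose commanded when the call began, along the tool's axes at that moment; what a row does not reach only later rows make up. A row lasts 1/8 s, in which the tool goes at most 62.5 mm and 10.7 degrees, less where a joint would pass 70% of its speed; a pose out of reach is approached as far as the arm can. A call with a gripper value outside its range is refused whole. OPENING is the opening, from -1 (shut) to 1 (fully open), set as the call begins (- or left out, the last holds). The fingers move at their own pace and stop on an object; FORCE is the grip in N (left out, the last holds). Time passes only in rows, so rows that repeat a pose let the fingers close. It gives the time, the measured TCP pose, the force, the opening and the grip force at its end, in the units of the state.
- r.sense(): the state, without advancing time (a new reading comes with each control period).
- r.snapshot(name): name is "side" or "top" or "wrist"; returns a dict with "pixels" (400x640x3 uint8, red, green, blue), "range_z" (400x640 float32, mm along the optical axis (not along the pixel's ray), 0 where there is no reading), "K" (3x3 intrinsics, pixels), "rvec" (rotation vector, rad) and "tvec" (3), from world to camera coordinates, as OpenCV has them. Camera axes: x right, y down, z forward; pixel columns grow to the right and rows downward; lengths in mm; the calibration is good to about 2 mm. The wrist camera is an equidistant fisheye: a pixel r from the principal point sees the ray r / f radians off the axis. A picture is of the moment at which its call begins.
- r.hand_in(): hands the job in; it is judged then, once.
Trained networks look in a picture, given as the dict that the camera call returned (one of the last four; its "shot" number tells which), for a name from the list of things; names that differ only in an ending like _2 or _b are one class to them, and where a whole thing is asked for, a point or a joint stands for the part that bears it (a point fixed in the world has none). Each returns a list of dicts, best first, with "score" (0 to 1); they miss things now and then, are a little off and sometimes report something else, mostly with a low value. They report only what shows in the picture. A call takes as long as a camera call.
- r.look_for(picture, target): "bbox" ([left, top, right, bottom] in pixels, round what is visible of it).
- r.outline_of(picture, target): "region" (400x640 bool, what is visible of it) and "bbox" ([left, top, right, bottom] in pixels, round what is visible of it).
The state is a dict: "time": time; "joint_pos": joint angles; "qd": joint speeds; "joint_efforts": joint torques, N m; "tool_pos": TCP position; "tcp_rot": TCP orientation; "ft_force": force on the tool from outside, world axes, zero at the start; "wrist_torque": the same for the moment, N m; "finger_gap": finger opening in mm; "grip_force": force on a finger pad.
Only numpy, scipy, OpenCV 4.12 (cv2) and the standard library are available. Lean on these libraries where they do the work, as an engineer would, in place of code of your own. Each camera call takes 0.05 s, during which the arm holds its last target. There are 200 camera calls.

## Working session

There is one attempt and no reset: what is moved stays moved. The work goes in short steps, Python scripts to look and compute and a shell command to move; the robot and the scene stay as the last step left them, time stands still between calls to the robot, and variables do not carry over. Pictures are saved under pics/ and viewed, at most 10 in all, crops included, and the job is handed in when it is done.

```bash
mkdir -p pics; ls; cat > h.py <<'E'
import numpy as np, cv2
from bench import r
def cloud(s, mask=None):
    K=np.array(s["K"]);R,_=cv2.Rodrigues(np.array(s["rvec"],float));t=np.array(s["tvec"],float).ravel()
    z=s["range_z"]; m=(z>0) if mask is None else (z>0)&mask
    v,u=np.nonzero(m); d=z[m]
    P=np.stack([(u-K[0,2])/K[0,0]*d,(v-K[1,2])/K[1,1]*d,d],1)
    return (P-t)@R, u, v
def save(s,n): cv2.imwrite("pics/"+n+".png",s["pixels"][:,:,::-1])
E
python3 - <<'E'
from h import *
for n in("top","side"):
    s=r.snapshot(n); save(s,n+"0")
    for t in("canister_a","canister_a_grip","rail","spray_can","carton","tape_roll"):
        for o in r.outline_of(s,t)[:3]:
            P,u,v=cloud(s,o["region"])
            print(n,t,round(o["score"],2),np.round(o["bbox"]),"med",np.round(np.median(P,0)),"lo",np.round(np.percentile(P,2,0)),"hi",np.round(np.percentile(P,98,0)))
print(r.sense())
E
```

```text
pics
top canister_a 0.75 [409. 217. 454. 253.] med [ 491. -320.   76.] lo [ 452. -360.    1.] hi [ 533. -289.  180.]
top canister_a 0.71 [321. 198. 357. 235.] med [ 535. -102.   77.] lo [ 501. -146.   16.] hi [579. -67. 180.]
top canister_a_grip 0.85 [325. 198. 358. 235.] med [ 536. -102.   77.] lo [ 501. -146.    7.] hi [579. -68. 180.]
top rail 0.82 [110. 164. 270. 216.] med [611. 271.  86.] lo [555.  84.   4.] hi [673. 416. 196.]
top spray_can 0.93 [362. 107. 386. 144.] med [ 746. -182.  145.] lo [ 731. -208.   16.] hi [ 780. -159.  154.]
top carton 0.85 [270. 109. 328. 162.] med [743.  -5.  71.] lo [691. -72.  14.] hi [801.  62.  75.]
top carton 0.44 [325. 197. 357. 234.] med [ 535. -102.   77.] lo [ 500. -144.    8.] hi [577. -68. 180.]
top tape_roll 0.69 [255. 237. 294. 278.] med [437.  58.  25.] lo [390.  13.  10.] hi [482. 106.  29.]
side canister_a 0.93 [373. 259. 417. 353.] med [ 474. -340.   76.] lo [ 450. -372.    6.] hi [ 525. -298.  179.]
side canister_a 0.82 [312. 206. 350. 282.] med [ 525. -121.   75.] lo [ 500. -149.    3.] hi [608. -55. 179.]
side canister_a_grip 0.
[... 718 characters left out ...]
[480. 106.  27.]
{'time': 0.7, 'joint_pos': array([ 6.75278842e+01,  7.46920534e+00,  8.52671784e+01, -1.07462725e-03,
        8.72614947e+01, -4.89200069e+00]), 'qd': array([-0.10415136, -0.08199691, -0.03130312,  0.02315497,  0.08410245,
        0.07660616]), 'joint_efforts': array([ 1.65950769e-03, -5.69139647e+01, -5.00759196e+01,  6.03100511e-05,
        5.11877643e-04, -3.85239991e-05]), 'tool_pos': array([181.20198044, 571.99472191, 231.31864576]), 'tcp_rot': array([1.79997978e+02, 1.25041457e-03, 1.62419936e+02]), 'ft_force': array([0.3319106 , 0.16881615, 0.0432597 ]), 'wrist_torque': array([-0.02328064,  0.00596295, -0.00465459]), 'grip_force': 0.0, 'finger_gap': 85.60256697099972}
```

```bash
cat > m.py <<'E'
from h import *
S=[r.snapshot("top"),r.snapshot("side")]
C=[cloud(s)[0] for s in S]
for c0 in ((491,-327),(538,-105)):
    print("canister",c0)
    for i,P in enumerate(C):
        d=np.hypot(*(P[:,:2]-c0).T)
        T=P[(d<60)&(P[:,2]>172)&(P[:,2]<186)]
        rc=cv2.minAreaRect(T[:,:2].astype(np.float32)); print(i,"gripRect",np.round(rc[0],1),np.round(rc[1],1),round(rc[2],1),len(T), "medz",np.median(T[:,2]).round(1))
        L=P[(d<60)&(P[:,2]>71)&(P[:,2]<79)]
        if len(L)>10: print(i," lid circle",np.round(cv2.minEnclosingCircle(L[:,:2].astype(np.float32)),1) if 0 else cv2.minEnclosingCircle(L[:,:2].astype(np.float32)))
        for a,b in((85,115),(122,145)):
            M=P[(d<45)&(P[:,2]>a)&(P[:,2]<b)]
            if len(M): print(i," hook z",a,b,len(M),np.round(np.median(M[:,:2],0),1),np.round(M[:,:2].min(0)),np.round(M[:,:2].max(0)))
for i,P in enumerate(C):
    m=(abs(P[:,0]-611)<80)&(P[:,1]>60)&(P[:,1]<470)&(P[:,2]>170)&(P[:,2]<200)
    B=P[m]; B=B[(B[:,2]>178)&(B[:,2]<193)&(B[:,1]>130)&(B[:,1]<370)]
    print("bar",i,len(B),np.round(B.min(0)),np.round(B.max(0)),np.round(cv2.fitLine(B[:,:2].astype(np.float32),2,0,.01,.01).ravel(),3), np.percentile(B[:,2],95))
    U=P[m&(P[:,2]>190)]
    for sgn in(0,1):
        V=U[(U[:,1]>260)==sgn]; print(" upr",len(V),np.round(np.median(V,0),1),cv2.minAreaRect(V[:,:2].astype(np.float32)))
crop=[cv2.resize(S[1]["pixels"][130:360,220:430],None,fx=2.5,fy=2.5,interpolation=cv2.INTER_CUBIC)]
cv2.imwrite("pics/sidecrop.png",crop[0][:,:,::-1])
cv2.imwrite("pics/topcrop.png",cv2.resize(S[0]["pixels"][90:290,100:470],None,fx=2.1,fy=2.1,interpolation=cv2.INTER_CUBIC)[:,:,::-1])
E
python3 m.py
```

```text
canister (491, -327)
0 gripRect [ 492.  -330.7] [25.  39.9] 79.6 199 medz 177.4
0  lid circle ((491.99176025390625, -330.7112731933594), 42.709999084472656)
0  hook z 85 115 18 [ 474.5 -317.7] [ 470. -339.] [ 480. -315.]
0  hook z 122 145 28 [ 477.1 -322.1] [ 471. -335.] [ 513. -315.]
1 gripRect [ 491.4 -331.3] [24.1 40.2] 77.7 237 medz 177.9
1  lid circle ((491.8122253417969, -331.0494079589844), 43.93117141723633)
1  hook z 85 115 139 [ 473. -329.] [ 469. -340.] [ 476. -315.]
1  hook z 122 145 177 [ 474.2 -335. ] [ 470. -347.] [ 510. -314.]
canister (538, -105)
0 gripRect [ 541.1 -107.5] [39.4 24.4] 28.6 194 medz 177.5
0  lid circle ((540.9437866210938, -107.54834747314453), 42.80703353881836)
0  hook z 85 115 6 [ 520.7 -106.3] [ 518. -118.] [ 524. -104.]
0  hook z 122 145 8 [ 523.  -104.6] [ 518. -117.] [550. -89.]
1 gripRect [ 541.8 -107.5] [43.1 23.5] 28.5 123 medz 178.2
1  lid circle ((542.04150390625, -107.46768188476562), 44.108829498291016)
1  hook z 85 115 118 [ 524.3 -116. ] [ 517. -127.] [ 532. -105.]
1  hook z 122 145 125 [ 526.7 -113.1] [ 517. -128.] [ 566. -102.]
bar 0 875 [601. 130. 178.] [627. 370. 193.] [4.40000e-02 9.99000e-01 6.13273e+02 2.50355e+02] 191.7441239405552
 upr 229 [611.4 133.  192.2] ((607.7008056640625, 179.777587890625), (38.01389694213867, 160.1221466064453), 0.08982737362384796)
 upr 229 [616.9 385.9 192.5] ((617.8115844726562, 332.0232849121094), (141.27664184570312, 37.8884391784668), 88.13350677490234)
bar 1 294 [600. 130. 178.] [622. 368. 193.] [4.60000e-02 9.99000e-01 6.09565e+02 2.40080e+02] 191.24929456463653
 upr 98 [610.5 109.8 191.7] ((603.3853759765625, 177.20925903320312), (37.08042526245117, 161.7249298095703), 2.9905266761779785)
 upr 66 [618.4 390.8 191.7] ((625.8461303710938, 332.22601318359375), (37.99142074584961, 138.2665252685547), 4.804567337036133)
```

View pics/sidecrop.png

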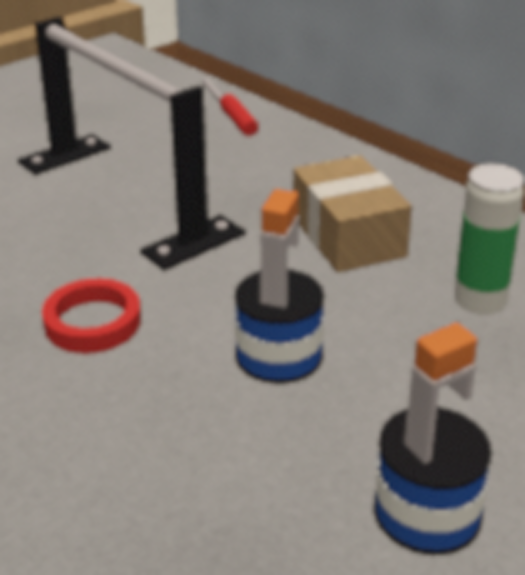

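View pics/topcrop.png

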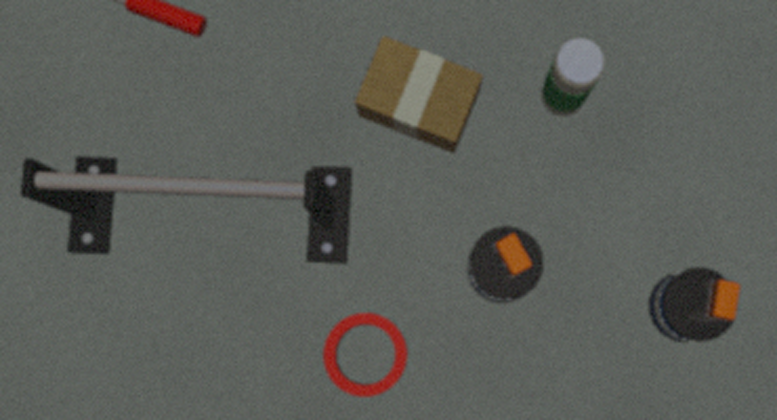

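```bash
cat > to.py <<'E'
import sys
from h import *
from scipy.spatial.transform import Rotation as Ro
x,y,z,yaw=map(float,sys.argv[1:5])
s=r.sense(); A=Ro.from_euler("xyz",s["tcp_rot"],degrees=True); B=Ro.from_euler("xyz",[180,0,yaw],degrees=True)
d=A.inv().apply(np.array([x,y,z])-s["tool_pos"])
print("shift m",np.round(d/1000,4),"rot",np.round((A.inv()*B).as_rotvec(),4),"rows>=",round(max(np.linalg.norm(d)/62.5,np.degrees((A.inv()*B).magnitude())/10.7),1),"t",s["time"],"F",np.round(s["ft_force"],2),"tcp",np.round(s["tool_pos"],1),np.round(s["tcp_rot"],2),"gap",round(s["finger_gap"],1))
E
python3 to.py 541.3 -107.5 230 208.6
```

```text
shift m [-0.5485 -0.539   0.0013] rot [ 0.     0.    -0.806] rows>= 12.3 t 0.8 F [-0.53 -0.   -0.11] tcp [181.2 572.  231.3] [180.     0.   162.42] gap 86.0
```

```bash
python3 -m jog '[-0.02,-0.019,0,0,0,-0.03,-0.06,-0.059,0,0,0,-0.09,-0.10,-0.098,0,0,0,-0.15,-0.14,-0.138,0,0,0,-0.21,-0.18,-0.177,0,0,0,-0.27,-0.22,-0.216,0,0,0,-0.33,-0.26,-0.256,0,0,0,-0.39,-0.30,-0.295,0,0,0,-0.45]' 1; python3 to.py 541.3 -107.5 230 208.6
```

```text
time: 1.8
tool_pos: [378.7, 198.6, 231.7]
tcp_rot: [180.0, 0.1, -171.7]
ft_force: [1.2, 1.2, 0.8]
finger_gap: 85.6
grip_force: 0.0
shift m [-0.1165 -0.3264  0.0017] rot [ 0.      0.0012 -0.3538] rows>= 5.5 t 1.8 F [1.17 1.19 0.83] tcp [378.7 198.6 231.7] [ 1.7999e+02  7.0000e-02 -1.7167e+02] gap 85.6
```

```bash
python3 -m jog '[-0.02,-0.055,0,0,0,-0.06,-0.04,-0.11,0,0,0,-0.12,-0.06,-0.165,0,0,0,-0.18,-0.08,-0.22,0,0,0,-0.24,-0.10,-0.28,0,0,0,-0.30,-0.1165,-0.3264,0.0017,0,0,-0.354,-0.1165,-0.3264,0.0017,0,0,-0.354,-0.1165,-0.3264,0.0017,0,0,-0.354]' ; python3 to.py 541.3 -107.5 147 208.6
python3 - <<'E'
from h import *
s=r.snapshot("wrist"); save(s,"w1")
E
```

```text
time: 2.8
tool_pos: [539.7, -106.1, 229.3]
tcp_rot: [180.0, -0.0, -151.6]
ft_force: [-0.6, 0.7, 0.8]
finger_gap: 85.3
grip_force: 0.0
shift m [-0.0007 -0.0021  0.0823] rot [ 0.0008 -0.0003 -0.003 ] rows>= 1.3 t 2.8 F [-0.62  0.67  0.78] tcp [ 539.7 -106.1  229.3] [ 1.7995e+02 -2.0000e-02 -1.5157e+02] gap 85.3
```

View pics/w1.png

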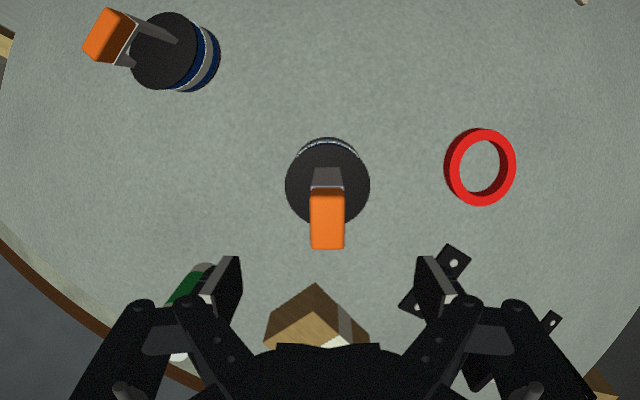

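The block (about pixel 327,218) lies square and central between the fingers. Descend, close, and read the unloaded force first.

```bash
cat > w.py <<'E'
from h import *
F=[]
for i in range(12):
    r.snapshot("wrist"); F.append(np.r_[r.sense()["ft_force"],r.sense()["joint_efforts"][1:3]])
F=np.array(F); print("mean",F.mean(0).round(2),"sd",F.std(0).round(2))
E
python3 w.py
python3 -m jog '[-0.0005,-0.002,0.02,0,0,-0.003,-0.0005,-0.002,0.04,0,0,-0.003,-0.0005,-0.002,0.06,0,0,-0.003,-0.0005,-0.002,0.082,0,0,-0.003,-0.0005,-0.002,0.082,0,0,-0.003]'
python3 to.py 541.3 -107.5 147 208.6
python3 -m jog '[0,0,0,0,0,0,0,0,0,0,0,0,0,0,0,0,0,0,0,0,0,0,0,0,0,0,0,0,0,0,0,0,0,0,0,0]' -1 50
```

```text
mean [ 4.000e-02  8.000e-02  7.000e-02 -4.972e+01 -5.000e+01] sd [0.37 0.61 0.54 0.23 0.03]
time: 4.08
tool_pos: [539.2, -107.2, 144.1]
tcp_rot: [179.8, -0.2, -151.3]
ft_force: [-0.4, 0.2, 0.1]
finger_gap: 85.5
grip_force: 0.0
shift m [-0.0017 -0.0013 -0.0029] rot [ 0.0041 -0.0041  0.001 ] rows>= 0.1 t 4.075 F [-0.45  0.19  0.11] tcp [ 539.2 -107.2  144.1] [ 179.76   -0.23 -151.34] gap 85.5
time: 4.82
tool_pos: [541.8, -107.6, 148.3]
tcp_rot: [-180.0, 0.1, -151.3]
ft_force: [-1.7, 2.7, 5.3]
finger_gap: 23.1
grip_force: 50.6
```

```bash

python3 -m jog '[0,0,-0.01,0,0,0,0,0,-0.025,0,0,0,0,0,-0.04,0,0,0,0,0,-0.05,0,0,0,0,0,-0.05,0,0,0,0,0,-0.05,0,0,0,0,0,-0.05,0,0,0]'; python3 w.py
```

```text
time: 5.7
tool_pos: [540.9, -107.7, 196.7]
tcp_rot: [179.9, -0.1, -151.3]
ft_force: [-0.2, -0.5, -5.9]
finger_gap: 23.0
grip_force: 49.5
mean [-2.000e-02  1.100e-01 -6.060e+00 -5.370e+01 -5.265e+01] sd [0.48 0.45 0.37 0.06 0.05]
```

6.1 N (0.62 kg) exceeds the 0.5 kg that the light one can at most weigh, so this is the full one. Carry it to a point in front of the bar.

```bash
python3 to.py 515 250 231 177.4
```

```text
shift m [-0.1484  0.3266 -0.0334] rot [-0.      0.      0.5456] rows>= 5.8 t 6.3 F [-0.6   0.37 -6.65] tcp [ 541.4 -107.8  197.6] [-180.      0.   -151.34] gap 23.4
```

```bash

python3 -m jog '[0,0,-0.015,0,0,0,-0.01,0.02,-0.03,0,0,0.03,-0.025,0.055,-0.0335,0,0,0.09,-0.043,0.095,-0.0335,0,0,0.16,-0.061,0.135,-0.0335,0,0,0.23,-0.08,0.175,-0.0335,0,0,0.3,-0.098,0.215,-0.0335,0,0,0.37,-0.116,0.255,-0.0335,0,0,0.44]'
python3 to.py 515 250 231 177.4
```

```text
time: 7.3
tool_pos: [521.0, 173.1, 232.7]
tcp_rot: [180.0, 0.1, -176.7]
ft_force: [0.7, -0.6, -6.1]
finger_gap: 23.2
grip_force: 50.0
shift m [0.0016 0.0771 0.0017] rot [0.0003 0.0018 0.1033] rows>= 1.2 t 7.3 F [ 0.73 -0.63 -6.12] tcp [521.  173.1 232.7] [ 1.7999e+02  1.0000e-01 -1.7668e+02] gap 23.2
```

```bash

python3 -m jog '[0,0.035,0,0,0,0.04,0.001,0.06,0,0,0,0.08,0.0015,0.077,0.001,0,0,0.103,0.0015,0.077,0.001,0,0,0.103,0.0015,0.077,0.001,0,0,0.103,0.0015,0.077,0.001,0,0,0.103]'
cat > c.py <<'E'
from h import *
import sys
n=sys.argv[1]
p=r.sense()["tool_pos"]; print("tcp",p.round(1),r.sense()["tcp_rot"].round(2),"t",r.sense()["time"])
S=[r.snapshot("top"),r.snapshot("side")]
for i,s in enumerate(S):
    P,u,v=cloud(s); c=s["pixels"][v,u].astype(int)
    near=np.hypot(*(P[:,:2]-p[:2]).T)<70
    O=P[near&(c[:,0]>130)&(c[:,0]-c[:,2]>80)]
    if len(O): print(i,"orange",len(O),O.min(0).round(),O.max(0).round())
    for a in range(-90,-60,6):
        D=P[near&(P[:,2]>p[2]-150+74-a*0-8+ (a+75)*0)&(P[:,2]<p[2]-150+86)&(c.max(1)<90)]
        break
    if len(D): 
        q=cv2.minEnclosingCircle(D[:,:2].astype(np.float32)); print(i,"lid",len(D),np.round(q[0],1),round(q[1],1),"z",np.median(D[:,2]).round(1))
    B=P[(P[:,1]>140)&(P[:,1]<360)&(abs(P[:,0]-613)<25)&(P[:,2]>170)&(P[:,2]<194)]
    print(i,"bar",np.round(cv2.fitLine(B[:,:2].astype(np.float32),2,0,.01,.01).ravel(),3),np.percentile(B[:,2],97).round(1))
a=cv2.resize(S[1]["pixels"][110:270,200:360],(560,560),interpolation=cv2.INTER_CUBIC); cv2.imwrite("pics/%s.png"%n,a[:,:,::-1])
save(S[0],n+"_top")
E
python3 c.py pre
```

```text
time: 8.05
tool_pos: [515.0, 247.6, 230.4]
tcp_rot: [-180.0, 0.0, 177.5]
ft_force: [-0.3, -0.1, -6.7]
finger_gap: 23.6
grip_force: 50.1
tcp [515.  247.6 230.4] [-1.7999e+02  2.0000e-02  1.7751e+02] t 8.05
0 orange 11 [496. 238. 257.] [499. 248. 263.]
0 lid 617 [514.6 246.5] 42.8 z 158.4
0 bar [4.70000e-02 9.99000e-01 6.12354e+02 2.29004e+02] 192.4
1 orange 53 [494. 234. 240.] [512. 258. 262.]
1 lid 327 [515.1 247.1] 45.0 z 158.5
1 bar [4.40000e-02 9.99000e-01 6.09608e+02 2.42063e+02] 191.6
```

View pics/pre.png

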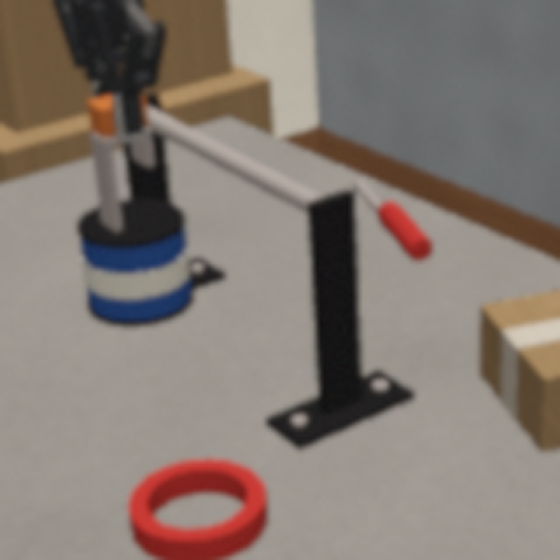

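The picture shows the canister upright in front of the bar (mouth towards the bar, pixel ~150,150 beside bar end); measured lid at z 158 and axis (514.8, 247), so the bar will enter mid-mouth. Slide in 98 mm, then look.

```bash

python3 -m jog '[-0.015,0,0,0,0,0,-0.035,0,0,0,0,0,-0.055,0,0,0,0,0,-0.07,0,0,0,0,0,-0.085,0,0,0,0,0,-0.093,0,0,0,0,0,-0.098,0,0,0,0,0,-0.098,0,0,0,0,0]'
python3 w.py; python3 c.py in
```

```text
time: 9.15
tool_pos: [612.8, 244.1, 229.9]
tcp_rot: [-180.0, -0.0, 177.5]
ft_force: [0.9, -0.5, -6.0]
finger_gap: 22.9
grip_force: 50.1
mean [ -0.12   0.1   -6.18 -69.16 -53.56] sd [0.5  0.55 0.52 0.12 0.09]
tcp [612.6 244.2 230.1] [-180.      0.    177.55] t 9.75
0 orange 12 [594. 234. 256.] [600. 241. 262.]
0 lid 360 [607.2 235.1] 40.7 z 157.9
0 bar [3.0000e-03 1.0000e+00 6.0905e+02 2.0438e+02] 192.5
1 orange 47 [592. 230. 239.] [612. 256. 261.]
1 lid 218 [609.2 239.5] 40.8 z 158.3
1 bar [4.20000e-02 9.99000e-01 6.06916e+02 2.38763e+02] 191.9
```

View pics/in.png

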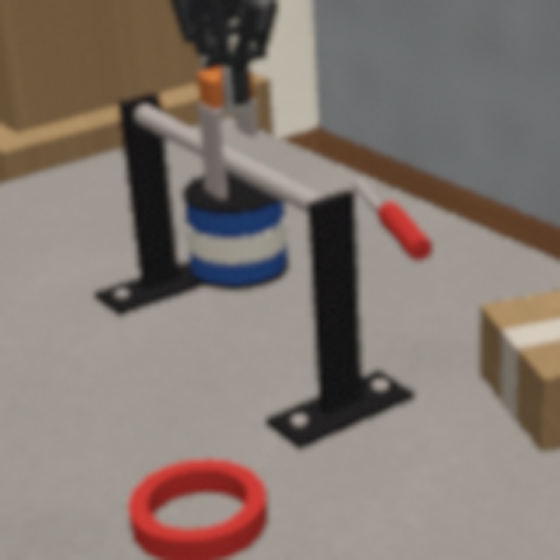

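The bar passes through the mouth (pixel ~230,155), no side force. Lower until nearly seated.

```bash

python3 -m jog '[0,0,0.006,0,0,0,0,0,0.014,0,0,0,0,0,0.022,0,0,0,0,0,0.029,0,0,0,0,0,0.033,0,0,0,0,0,0.035,0,0,0,0,0,0.035,0,0,0]'
python3 w.py; python3 to.py 613 244 191.5 177.5
```

```text
time: 10.72
tool_pos: [612.7, 244.2, 195.1]
tcp_rot: [180.0, 0.0, 177.5]
ft_force: [0.3, -0.3, -6.5]
finger_gap: 23.2
grip_force: 50.1
mean [ 2.000e-02  1.000e-02 -5.880e+00 -6.950e+01 -5.293e+01] sd [0.43 0.46 0.49 0.14 0.12]
shift m [-0.0004 -0.0002  0.0036] rot [ 0.     -0.      0.0009] rows>= 0.1 t 11.325 F [-0.62 -0.15 -6.16] tcp [612.6 244.2 195.1] [180.    -0.   177.55] gap 23.3
```

Creep down 1 mm per row.

```bash

python3 -m jog '[0,0,0.001,0,0,0,0,0,0.002,0,0,0,0,0,0.003,0,0,0,0,0,0.003,0,0,0]'
python3 -m jog '[0,0,0.0005,0,0,0,0,0,0.001,0,0,0,0,0,0.001,0,0,0]'
python3 w.py
```

```text
time: 11.82
tool_pos: [612.7, 244.2, 192.2]
tcp_rot: [-180.0, 0.0, 177.5]
ft_force: [-1.1, 0.3, -4.9]
finger_gap: 23.6
grip_force: 50.3
time: 12.2
tool_pos: [612.7, 244.2, 192.1]
tcp_rot: [180.0, 0.0, 177.5]
ft_force: [-5.0, -2.9, 4.0]
finger_gap: 23.0
grip_force: 51.4
mean [ -4.8   -1.53   4.25 -63.65 -50.  ] sd [0.42 0.55 0.58 0.   0.  ]
```

```bash

python3 -m jog '[0,0,-0.0005,0,0,0,0,0,-0.0005,0,0,0]'
python3 -m jog '[0,0,0,0,0,0,0,0,0,0,0,0,0,0,0,0,0,0,0,0,0,0,0,0,0,0,0,0,0,0,0,0,0,0,0,0]' 1
python3 c.py rel
```

```text
time: 13.05
tool_pos: [612.7, 244.2, 192.1]
tcp_rot: [180.0, 0.0, 177.5]
ft_force: [-4.8, -0.8, 3.6]
finger_gap: 23.1
grip_force: 51.4
time: 13.8
tool_pos: [612.7, 244.2, 191.6]
tcp_rot: [180.0, 0.0, 177.5]
ft_force: [-0.0, -0.8, -0.3]
finger_gap: 85.1
grip_force: 0.0
tcp [612.7 244.2 191.6] [180.     0.   177.55] t 13.8
0 orange 9 [593. 233. 218.] [603. 239. 225.]
0 lid 340 [603.1 235.3] 35.2 z 119.7
0 bar [1.50000e-02 1.00000e+00 6.08036e+02 2.05258e+02] 192.4
1 orange 103 [591. 230. 200.] [628. 252. 224.]
1 lid 275 [612.6 240. ] 42.1 z 120.4
1 bar [3.90000e-02 9.99000e-01 6.07520e+02 2.38692e+02] 192.0
```

View pics/rel.png

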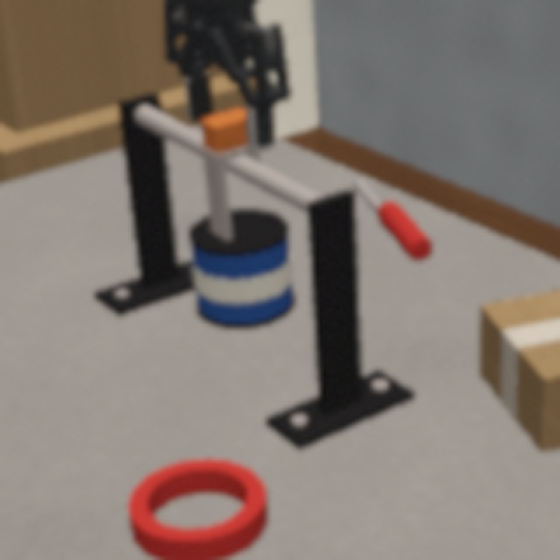

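It hangs upright on the bar (hook at pixel ~225,150), fingers open and clear. Withdraw straight up and check.

```bash

python3 -m jog '[0,0,-0.01,0,0,0,0,0,-0.03,0,0,0,0,0,-0.055,0,0,0,0,0,-0.085,0,0,0,0,0,-0.12,0,0,0,0,0,-0.15,0,0,0,0,0,-0.15,0,0,0,0,0,-0.15,0,0,0]'
python3 -m jog '[0,0,0,0,0,0,0,0,0,0,0,0,0,0,0,0,0,0,0,0,0,0,0,0,0,0,0,0,0,0,0,0,0,0,0,0,0,0,0,0,0,0,0,0,0,0,0,0]'
python3 c.py end
python3 - <<'E'
from h import *
for n in("top","side"):
    P,_,_=cloud(r.snapshot(n))
    for c,z in(((612.7,244.2),221),((491.7,-331),177)):
        T=P[(np.hypot(*(P[:,:2]-c).T)<45)&(abs(P[:,2]-z)<6)]; rc=cv2.minAreaRect(T[:,:2].astype(np.float32)); print(n,np.round(rc[0],1),np.round(rc[1],1),rc[2],np.ptp(T[:,2]),np.median(T[:,2]))
E
```

```text
time: 14.9
tool_pos: [612.6, 244.2, 341.9]
tcp_rot: [180.0, 0.0, 177.5]
ft_force: [-0.8, -0.0, -0.9]
finger_gap: 85.7
grip_force: 0.0
time: 15.9
tool_pos: [612.6, 244.2, 341.6]
tcp_rot: [180.0, 0.0, 177.5]
ft_force: [-1.1, -0.2, -0.9]
finger_gap: 85.2
grip_force: 0.0
tcp [612.6 244.2 341.6] [180.     0.   177.55] t 15.9
0 orange 167 [594. 233. 217.] [631. 255. 226.]
0 bar [4.00000e-02 9.99000e-01 6.11140e+02 2.16239e+02] 192.6
1 orange 126 [591. 228. 201.] [631. 254. 224.]
1 bar [4.00000e-02 9.99000e-01 6.07728e+02 2.38557e+02] 192.2
top [611.2 243. ] [23.9 39. ] 86.52653503417969 11.027396908388198 221.7050018565171
top [ 491.9 -330.8] [25.2 39.7] 78.76549530029297 9.405042049014355 177.65362103447802
side [610.4 242.7] [39.7 26.2] 3.8929176330566406 9.968887619644477 221.49686176388246
side [ 491.7 -331.1] [24.6 40.4] 77.22859191894531 9.029556477036266 177.96623747724271
```

View pics/end.png

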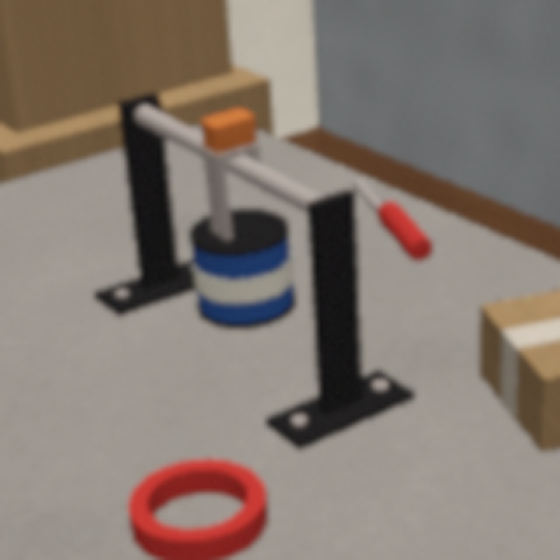

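The canister hangs upright and at rest near the bar's middle, block top at 221.5 mm as expected, and the gripper is clear. The other canister hasn't moved.

```bash
python3 -c "
from bench import r
print(r.hand_in())"
```

```text
the job is handed in; nothing more can be done
None
```

The full canister (about 0.62 kg by the wrist force) hangs upright at rest near the middle of the bar, the nearly empty one was never touched, and the job is handed in; `hand_in` returned no verdict.

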